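# Turn the test panel over on its reading stand and set the lamp dial

### The job

The test panel on the reading stand shows its white window side to the reader: turn it over so that its blue barcode side faces the reader, and set it back on the ledge in the middle of the stand, black grip edge still at the top, leaning against the back plate; do not drop it. For barcode reading, also turn the lamp dial until its white pointer is on the blue mark. Leave the filled tube rack and the reagent bottle where they stand.

Things in the scene. Friction and masses are not known exactly. Their poses are not given: they have to be found in the camera images.
- panel: Flat rigid test panel, 120 tall x 100 wide x 10 mm thick, 0.12 kg, leaning in the stand. One face white with four grey windows, the other blue with a barcode label; top 18 mm black (grip edge). Origin at its centre; x up along its height to the grip edge, y along its width, z out of the blue face (at first into the back plate). Its top 60 mm stand clear of the back plate, front and back.
- stand: Fixed white reading stand, base 240 x 150 x 12 mm (x -100 to 140). Origin on the table, z up, x to its open front, where the low reader block stands (x 92 to 138, 62 mm high). Aluminium back plate, 112 wide, 8 thick, face 56 mm tall, leans back 30 degrees from vertical: up along it is (-0.5, 0, 0.866), its outward normal (0.866, 0, 0.5).
- seat (a point): Middle of the inner corner where the stand's ledge meets the back plate, at (-20, 0, 36) mm in the stand; axes as the stand's. The ledge is square to the plate, 112 mm wide and 28 mm deep, with a front lip 6 mm high and 4 mm thick. A panel seated on it, flat against the plate, has its centre at (-26, 0, 54) mm from this point.
- control: Fixed white lamp control box, 130 x 130 x 45 mm, origin under its centre, z up; the dial is at the centre of its top, in a half ring of white ticks with one broader blue mark.
- dial_grip (a point): Point on the dial's axis, 80 mm above the table, at grip height. The dial is a black disc (radius 23 mm, top at 57 mm) with an upright bar 42 mm long and 14 mm thick, up to 87 mm above the table; a white line on one half of the bar is the pointer. y points along the bar to the pointer end and turns with the dial.
- dial (a joint): Dial angle in rad, 0 to 3, growing clockwise from above. At 0 the pointer points along the control box's +y, at 1.571 along its +x. The blue mark is at 1.8 (white ticks every 0.2 from 0.2 to 2.6); it starts between 0.35 and 1.0. Turns easily, stays where left.
- rack: Black rack, 200 x 32 x 50 mm, holding eight capped tubes, 98 mm high in all; loose; origin under its centre, x along its length.
- bottle: White reagent bottle with blue cap, 56 mm across, 130 mm high; loose; origin under its centre.
Not all that is in view belongs to the job. There is more than one size of the panel; the job needs the largest.

How it is judged:
By the outcome, as a careful person would: the job done as asked, in the order asked, and still so for the second after the job is handed in, with the robot touching nothing.
It also fails if it takes over 58 s, if anything falls off the work surface, if the arm or the gripper's body presses on something with over 40 N, if the wrist force passes 120 N, or if a joint passes its speed limit or range.

### The arm

A 6-joint arm with a two-finger parallel gripper is mounted at the origin on the work surface. World frame = base frame: x ahead of the robot, y to its left, z up, the work surface at z = 0. Lengths are in m, angles in rad, forces in N, time in s.
With the tool pointing down it reaches from about 0.2 to 0.875 m from the base axis. Payload 3.4 kg.
Tool frame: the origin (TCP) lies midway between the tips of the shut fingers; the grasp point (between the pads) lies 19 mm behind it; z points along the fingers, y is the line along which they close (so a half turn about z gives the same grasp; the last joint's range is limited). The gripper opens to 94 mm and grips with 3 to 60 N. Pads are 16 mm wide; open, the fingers measure 119 mm over their backs; the gripper's body (75 mm by 177 mm) begins 78 mm behind the grasp point.
Start: joints at [-1.405, 0.276, 1.505, -0, 1.361, -0.121], TCP at [0.163, -0.552, 0.205] pointing down, gripper open.
Joint ranges: [-2.89, 2.89], [-0.75, 2.08], [0.22, 2.7], [-1.18, 4.32], [0.11, 2.71], [-2.7, 2.7]. Speed limits (rad/s): [2.57, 2.57, 3.14, 3.14, 3.14, 3.14].

### API

Orientations are given as [roll, pitch, yaw] about the fixed x, y, z axes, in that order (R = Rz(yaw) Ry(pitch) Rx(roll)).
In Python, from bench import robot gives the robot as it stands. The module is installed in compiled form; this text tells all that it offers. Calls block until the motion is done:
- robot.reach(position, orientation): joint-space move of the TCP to a pose.
- robot.line_to(position, speed=0.15, rot=None): straight line of the TCP; rot=None keeps the orientation; speed is the mean speed in m/s.
- robot.set_joints(angles): joint-space move.
- robot.gripper_open() and robot.grab(f_grip=None): open the fingers fully, or close them until they stop; f_grip is the grip in N (None keeps the last).
- robot.sleep(seconds).
- robot.solve_ik(position, orientation): joint angles nearest the present ones, or None.
- robot.grab_frame(name): name is "scene" or "top"; returns the picture (480x640x3 uint8, red, green, blue); there is no depth.
- robot.camera_info(name): a dict with "K" (3x3 intrinsics, pixels), "k1" (the pictures are not rectified: a ray, as slopes to the right and down, at radius r is drawn at 1 + k1 r^2 times it, then the intrinsics apply), "rvec" (rotation vector, rad) and "tvec" (3), from world to camera coordinates, as OpenCV has them. Camera axes: x right, y down, z forward; pixel columns grow to the right and rows downward; lengths in m; the calibration is good to about 2 mm. A picture is of the moment at which its call begins. camera_info takes no time and is no camera call.
A pose or a line that the arm cannot do raises robot.MotionError and nothing moves.
- robot.finish_job(): hands the job in; it is judged then, once.
Trained networks look in the newest picture that a camera, given by its name, has taken for a name from the list of things; names that differ only in an ending like _2 or _b are one class to them, and where a whole thing is asked for, a point or a joint stands for the part that bears it (a point fixed in the world has none). Each returns a list of dicts, best first, with "score" (0 to 1); they miss things now and then, are a little off and sometimes report something else, mostly with a low value. They report only what shows in the picture. A call takes as long as a camera call. They do not tell look-alikes from the thing itself.
- robot.cut_out(camera, name): "region" (480x640 bool, what is visible of it) and "box" ([centre column, centre row, width, height] in pixels, round what is visible of it).
Readings, each from a call of its own:
- robot.get_time_s(): time.
- robot.get_q(): joint angles.
- robot.get_joint_velocities(): joint speeds.
- robot.get_effort(): joint torques, N m.
- robot.get_ee_pos(): TCP position.
- robot.get_eef_rot(): TCP orientation.
- robot.get_force(): force on the tool from outside, world axes, zero at the start.
- robot.get_moment(): the same for the moment, N m.
- robot.get_opening(): finger opening in m.
- robot.get_grip_force(): force on a finger pad.
Only numpy, scipy, OpenCV 4.12 (cv2) and the standard library are available. Lean on these libraries where they do the work, as an engineer would, in place of code of your own. Each camera call takes 0.05 s, during which the arm holds its last target. There are 200 camera calls.

## Working session

There is one attempt and no reset: what is moved stays moved. The work goes in short steps, each a Python script; the robot and the scene stay as the last script left them, time stands still between calls to the robot, and variables do not carry over. Pictures are saved under pics/ and viewed, at most 10 in all, crops included, and the job is handed in when it is done.

```bash
mkdir -p pics; python3 - <<'E'
from bench import robot
import cv2,numpy as np
for c in("scene","top"):
    f=robot.grab_frame(c);cv2.imwrite(f"pics/{c}0.png",f[:,:,::-1])
    print(c,robot.camera_info(c))
    for n in("panel","stand","control","dial","rack","bottle"):
        print(n,[(round(d["score"],2),np.round(d["box"]).tolist()) for d in robot.cut_out(c,n)])
print(robot.get_time_s())
E
```

```text
scene {'K': array([[604.72670496,   0.        , 319.30963977],
       [  0.        , 604.72670496, 231.05385786],
       [  0.        ,   0.        ,   1.        ]]), 'k1': -0.10565654025150349, 'rvec': array([ 0.82046141,  2.67607886, -0.9019851 ]), 'tvec': array([ 0.46475286, -0.15933818,  1.22747585])}
panel [(0.81, [358.0, 179.0, 48.0, 36.0]), (0.73, [317.0, 134.0, 46.0, 38.0]), (0.62, [374.0, 370.0, 30.0, 34.0]), (0.61, [278.0, 163.0, 56.0, 89.0])]
stand [(0.66, [248.0, 214.0, 153.0, 102.0])]
control [(0.66, [374.0, 386.0, 119.0, 122.0])]
dial [(0.85, [375.0, 374.0, 30.0, 40.0])]
rack [(0.6, [252.0, 307.0, 43.0, 65.0]), (0.58, [352.0, 253.0, 107.0, 92.0])]
bottle [(0.88, [253.0, 307.0, 35.0, 60.0]), (0.33, [351.0, 250.0, 108.0, 90.0])]
top {'K': array([[444.18614392,   0.        , 317.2329941 ],
       [  0.        , 444.18614392, 237.0365263 ],
       [  0.        ,   0.        ,   1.        ]]), 'k1': -0.0457727012428562, 'rvec': array([ 2.21139167, -2.20819256,  0.06608192]), 'tvec': array([-0.04535795,  0.52086016,  0.84325782])}
panel [(0.74, [414.0, 243.0, 68.0, 36.0]), (0.65, [451.0, 318.0, 56.0, 47.0]), (0.6, [377.0, 316.0, 52.0, 54.0]), (0.34, [186.0, 191.0, 86.0, 86.0])]
stand [(0.56, [403.0, 204.0, 81.0, 130.0])]
control [(0.82, [190.0, 193.0, 84.0, 87.0]), (0.21, [182.0, 191.0, 29.0, 26.0])]
dial [(0.64, [184.0, 190.0, 30.0, 29.0])]
rack [(0.57, [296.0, 254.0, 19.0, 106.0]), (0.54, [188.0, 192.0, 86.0, 85.0])]
bottle [(0.79, [291.0, 142.0, 31.0, 40.0])]
0.7
```

```bash
python3 - <<'E'
import cv2
a=cv2.imread("pics/scene0.png")[90:460,190:460];b=cv2.imread("pics/top0.png")[100:380,120:500]
cv2.imwrite("pics/s1.png",cv2.resize(a,None,fx=1.6,fy=1.6,interpolation=2))
cv2.imwrite("pics/t1.png",cv2.resize(b,None,fx=2.1,fy=2.1,interpolation=2))
E
```

```text
(no output)
```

View pics/s1.png

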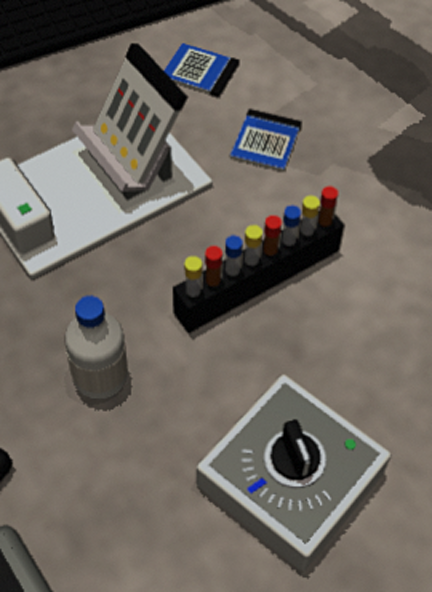

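View pics/t1.png

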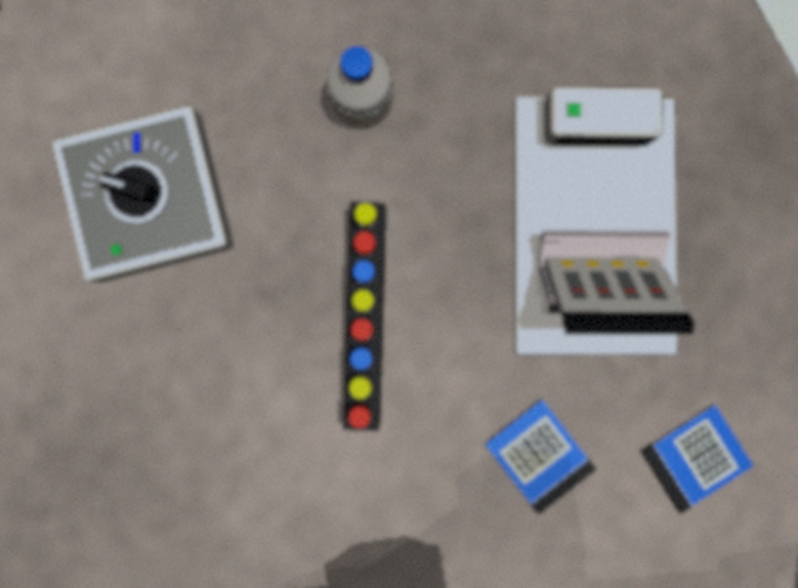

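The top view shows the stand on the right, with its front away from the robot. The panel is at about crop (625,290) with its white face to the reader. Two smaller blue decoy panels lie at (540,455) and (697,457). The dial is at (135,190), pointing left, and the blue mark is at (137,143). The scene view agrees. Next I fit the poses from the corners.

```bash
cat > h.py <<'E'
from bench import robot
import cv2,numpy as np
from scipy.optimize import least_squares
from scipy.spatial.transform import Rotation as R
C={c:robot.camera_info(c) for c in("scene","top")}
def proj(c,P):
    i=C[c];return cv2.projectPoints(np.asarray(P,float).reshape(-1,1,3),i["rvec"],i["tvec"],i["K"],np.array([i["k1"],0,0,0]))[0][:,0]
S=lambda p:np.array(p)/1.6+[190,90]
T=lambda p:np.array(p)/2.1+[120,100]
def planar(p,P): return R.from_euler("z",p[2]).apply(P)+[p[0],p[1],0]
def fit(x0,f,obs):
    r=least_squares(lambda x:np.concatenate([(proj(c,f(x,np.array(P)))-uv).ravel() for c,P,uv in obs]),x0,loss="soft_l1")
    return r.x,np.round(np.concatenate([(proj(c,f(r.x,np.array(P)))-uv) for c,P,uv in obs]),1).tolist()
E
cat > fit.py <<'E'
from h import *
b=.012
st,e=fit([.5,-.2,0],planar,[("top",[[.14,.075,b],[.14,-.075,b],[-.1,-.075,b],[-.1,.075,b]],T([[516,97],[675,98],[677,353],[517,353]])),
 ("scene",[[-.1,.075,b],[.14,.075,b]],S([[211,184],[33,274]]))])
print("stand",st,e)
h=.065
ct,e=fit([.5,.3,.2],planar,[("top",[[h,h,.045],[h,-h,.045],[-h,-h,.045],[-h,h,.045]],T([[54,143],[191,108],[227,243],[88,279]])),
 ("scene",[[h,h,.045],[h,-h,.045],[-h,-h,.045],[-h,h,.045]],S([[304,556],[198,467],[284,377],[389,454]]))])
print("control",ct,e)
# panel: white face z=-5mm
Rs=R.from_euler("z",st[2]).as_matrix()
up=Rs@[-.5,0,.866];n=Rs@[.866,0,.5]
Rg=np.column_stack([up,np.cross(-n,up),-n])   # white to reader
c0=planar(st,np.array([-.046,0,.090]))
print("seat centre",c0, "y axis",Rg[:,1])
def pan(p,P): return (R.from_matrix(Rg)*R.from_rotvec(p[3:])).apply(P)+c0+p[:3]
z=-.005
pn,e=fit(np.zeros(6),pan,[("top",[[.06,-.05,z],[.06,.05,z],[.042,-.05,z],[.042,.05,z],[.06,-.05,-z],[.06,.05,-z]],T([[691,314],[564,315],[690,314],[564,315],[693,331],[567,333]])[[0,1,4,5,4,5]] if 0 else T([[690,314],[563,315],[690,314],[563,315],[693,331],[567,333]])) ] if 0 else
 [("scene",[[.06,.05,-z],[.06,-.05,-z],[.06,.05,z]],S([[186,95],[138,44],[183,108]])[:3]) ,
  ("top",[[.06,-.05,-z],[.06,.05,-z],[.042,.05,z],[.042,-.05,z]],T([[693,331],[567,333],[562,314],[688,313]]))])
print("panel off",pn,e)
for s,f in(("scene",S),("top",T)): 
    pass
im={c:cv2.imread(f"pics/{c}0.png") for c in C}
import sys
out=[]
for c,(x,y) in(("scene",(225,90)),("top",(355,190))):
    k=5;v=cv2.resize(im[c][y:y+110,x:x+100],None,fx=k,fy=k,interpolation=2)
    v=v[:,:400] if 0 else v
    for q,col in((np.zeros(6),(0,255,0)),(pn,(0,0,255))):
        for zz in(z,-z):
            P=(proj(c,pan(q,np.array([[.06,.05,zz],[.06,-.05,zz],[-.06,-.05,zz],[-.06,.05,zz]])))-[x-.5,y-.5])*k
            cv2.polylines(v,[P.astype(int)],True,col,1)
    out.append(cv2.resize(v,(400,440)))
cv2.imwrite("pics/ov1.png",np.hstack(out))
# dial pointer, tip of the bar top at z=87mm, r=21
tip=T([103,181]);
for a in np.arange(.2,1.01,.1):
    d=np.array([np.sin(a),np.cos(a),0]);print(round(a,1),np.round((proj("top",planar(ct,np.array([d*.0,d*.021])+[0,0,.087]))-[120,100])*2.1,1).tolist())
np.savez("fit.npz",st=st,ct=ct,pn=pn,Rg=Rg,c0=c0,n=n,up=up)
E
python3 fit.py
```

```text
stand [ 0.56019602 -0.21250553 -0.00097215] [[-0.6, -1.1], [-0.1, -0.8], [0.4, 0.6], [-0.7, 0.6], [1.4, -3.0], [-1.9, -0.3]]
control [0.6050003  0.20080248 0.24954873] [[-2.4, -2.5], [0.2, -2.8], [-0.5, 0.3], [-2.6, 0.4], [0.6, 0.4], [-3.2, -2.0], [-1.1, -4.3], [1.8, -1.2]]
seat centre [ 0.51419604 -0.21246081  0.09      ] y axis [9.72105272e-04 9.99955527e-01 0.00000000e+00]
panel off [-0.01123998 -0.00089101 -0.00925007  0.03061897  0.23383728  0.03686308] [[0.7, 2.5], [-0.8, -0.1], [-2.1, -4.5], [-0.1, 0.3], [-0.8, 0.1], [0.3, 0.3], [-0.2, 0.0]]
0.2 [[123.1, 183.2], [98.1, 184.5]]
0.3 [[123.1, 183.2], [98.2, 182.0]]
0.4 [[123.1, 183.2], [98.5, 179.5]]
0.5 [[123.1, 183.2], [99.0, 177.1]]
0.6 [[123.1, 183.2], [99.8, 174.7]]
0.7 [[123.1, 183.2], [100.8, 172.4]]
0.8 [[123.1, 183.2], [102.1, 170.2]]
0.9 [[123.1, 183.2], [103.5, 168.2]]
1.0 [[123.1, 183.2], [105.1, 166.3]]
```

View pics/ov1.png

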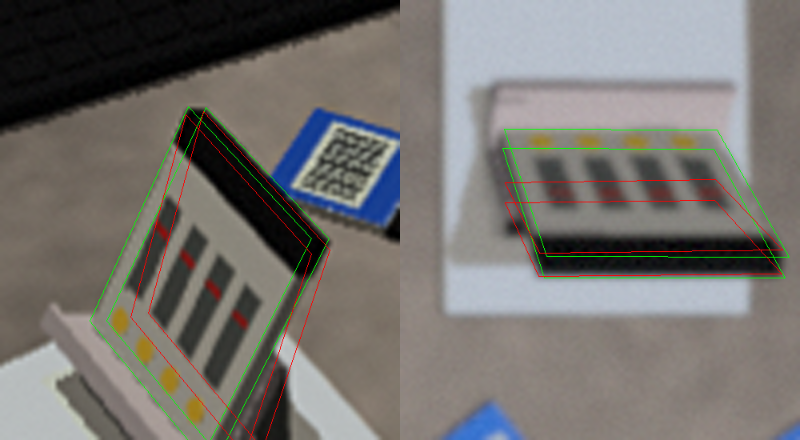

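The nominal seat (green) matches the panel to about 1 px in both views, so the panel sits centred; the red fit came from mislabelled corners. The control fit needs another look later. Now I pick up the panel.

```bash
cat > grasp.py <<'E'
from h import *
d=np.load("fit.npz");n,up,c0=d["n"],d["up"],d["c0"]
def tool(s): y=s*n; z=-up; return np.column_stack([np.cross(y,z),y,z])
eul=lambda M:R.from_matrix(M).as_euler("xyz")
g=c0+up*.021
pre=g+up*.12
qs={s:robot.solve_ik(pre,eul(tool(s))) for s in(1,-1)}
for s in qs: print(s,None if qs[s] is None else np.round(qs[s],2))
s=min(qs,key=lambda s:qs[s][5] if qs[s] is not None else 9)
q=np.array(qs[s]); 
if abs(q[5])>2.69 or not -2.69<q[5]+np.pi*(-1 if q[5]>0 else 1)<2.69: raise SystemExit("q6")
robot.set_joints(q.tolist())
robot.line_to(g.tolist(),speed=.12)
print("F",np.round(robot.get_force(),1))
robot.grab(25)
print("open",robot.get_opening(),robot.get_grip_force(),np.round(robot.get_force(),1))
robot.line_to((g+up*.01).tolist(),speed=.05)
print(robot.get_opening(),np.round(robot.get_force(),1),np.round(robot.get_moment(),2))
robot.line_to((g+up*.12).tolist(),speed=.12)
print(robot.get_opening(),np.round(robot.get_force(),1),robot.get_q(),robot.get_time_s())
for c in C: cv2.imwrite(f"pics/{c}2.png",robot.grab_frame(c)[:,:,::-1])
E
python3 grasp.py
cat > ctl.py <<'E'
from h import *
h=.065;Q=np.array([[h,h,.045],[h,-h,.045],[-h,-h,.045],[-h,h,.045]])
t=("top",Q,T([[54,143],[191,108],[227,243],[88,279]]));s=("scene",Q,S([[304,556],[198,467],[284,377],[389,454]]))
for o in([t],[s],[t,s]): print(*fit([.6,.2,.24],planar,o))
E
python3 ctl.py
python3 - <<'E'
import cv2,numpy as np
a=cv2.imread("pics/scene2.png")[60:280,190:390];b=cv2.imread("pics/top0.png")[145:240,140:235]
cv2.imwrite("pics/v2.png",np.hstack([cv2.resize(a,(400,440),interpolation=2),cv2.resize(b,(400,440),interpolation=2)]))
E
```

```text
1 [-0.92 -0.08  2.03  0.52  0.92 -1.19]
-1 [-0.92 -0.08  2.03  0.52  0.92  1.95]
F [-0.5  0.2  0. ]
open 0.009780086899574231 24.98742699623108 [ 5.4  0.9 -1.1]
0.009925760248452889 [ 2.7 -0.3  4.5] [ 0.01 -0.97 -0.04]
0.009965536104032703 [-0.4  0.1 -2.1] [-0.92053692 -0.07526114  2.03471029  0.52367932  0.91843464 -1.18673202] 6.1333
[0.60301521 0.19838976 0.26893118] [[-1.6, -0.6], [0.6, -2.3], [1.2, 0.6], [-0.5, 2.0]]
[0.60607231 0.20279036 0.24702468] [[0.7, 2.0], [-3.1, -0.7], [-0.7, -3.1], [2.1, 0.4]]
[0.6050003  0.20080248 0.24954879] [[-2.4, -2.5], [0.2, -2.8], [-0.5, 0.3], [-2.6, 0.4], [0.6, 0.4], [-3.2, -2.0], [-1.1, -4.3], [1.8, -1.2]]
```

View pics/v2.png

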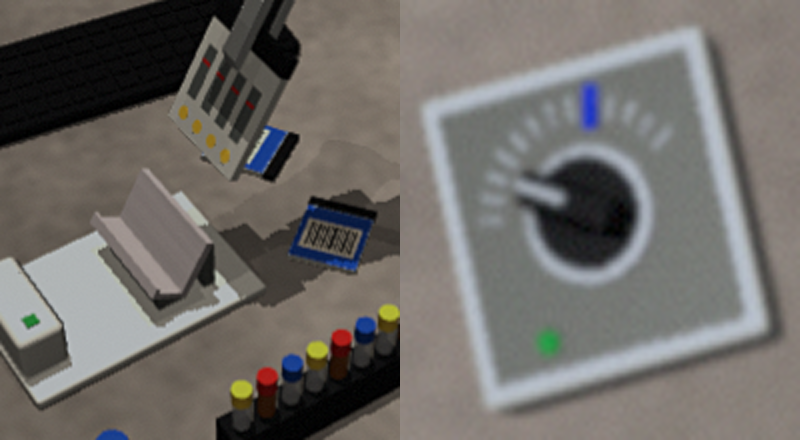

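The panel is held square in the gripper and the stand is clear. In the right-hand crop the pointer tip is at (520,187), the dial centre at about (588,213) and the blue mark at (590,107). Now I flip the panel and place it.

```bash
cat > place.py <<'E'
from h import *
d=np.load("fit.npz");n,up,c0=d["n"],d["up"],d["c0"]
q=list(robot.get_q());q[5]+=np.pi
robot.set_joints(q)
g=c0+up*.021+n*.0025
robot.line_to((g+up*.12).tolist(),speed=.1)
robot.line_to((g+up*.02).tolist(),speed=.12)
for c in C: cv2.imwrite(f"pics/{c}3.png",robot.grab_frame(c)[:,:,::-1])
robot.sleep(.2);f0=robot.get_force()
print(np.round(f0,1),robot.get_time_s(),robot.get_opening(),robot.get_ee_pos()-(g+up*.02))
R2=R.from_euler("xyz",robot.get_eef_rot()).as_matrix();print(np.round(R2[:,1]@n,4),np.round(R2[:,2]@up,4))
# outline of the panel as it should be
a=[]
for c,(x,y) in(("scene",(225,80)),("top",(355,190))):
    k=5;v=cv2.resize(cv2.imread(f"pics/{c}3.png")[y:y+110,x:x+100],None,fx=k,fy=k,interpolation=2)
    yy=np.cross(n,up)
    for z in(.005,-.005):
        P=[c0+n*.0025+up*(.02+i)+yy*j+n*z for i,j in((.06,.05),(.06,-.05),(-.06,-.05),(-.06,.05))]
        cv2.polylines(v,[((proj(c,P)-[x-.5,y-.5])*k).astype(int)],True,(0,255,0),1)
    a.append(cv2.resize(v,(400,440)))
cv2.imwrite("pics/v3.png",np.hstack(a))
E
python3 place.py
```

```text
[ 0.3  0.3 -2.3] 10.4167 0.009549227930755206 [-3.74855963e-05 -2.21022693e-04  4.83287440e-04]
-1.0 -1.0
```

View pics/v3.png

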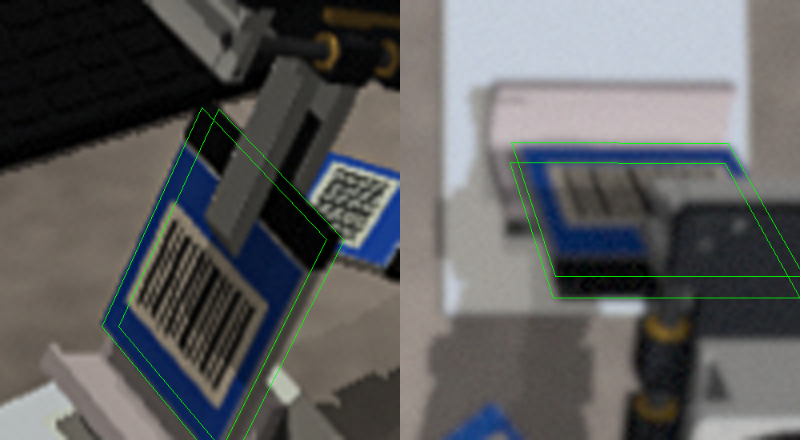

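The blue face is now toward the reader and matches the expected outline, about 1 px (1.5 mm) to the -y side. I correct that while lowering to contact, then release.

```bash
cat > rel.py <<'E'
from h import *
d=np.load("fit.npz");n,up,c0,st=d["n"],d["up"],d["c0"],d["st"]
print((proj("top",planar(st,np.array([[.0047,.056,.057],[.0047,-.056,.057]])))-[354.5,189.5])*4+[400,0])
g=c0+up*.021+n*.0025+[0,.0013,0]
robot.line_to((g+up*.006).tolist(),speed=.06)
f0=np.array(robot.get_force());k=.006
while k>-.006:
    k-=.001;robot.line_to((g+up*k).tolist(),speed=.02)
    f=np.array(robot.get_force())-f0
    if f@up>4: break
print("contact",k,np.round(f,1))
robot.line_to((g+up*k-n*.002).tolist(),speed=.02)
print(np.round(robot.get_force()-f0,1))
robot.gripper_open();robot.sleep(.3)
robot.line_to((g+up*.13).tolist(),speed=.15)
print(robot.get_time_s())
for c in C: cv2.imwrite(f"pics/{c}4.png",robot.grab_frame(c)[:,:,::-1])
a=[]
for c,(x,y) in(("scene",(225,80)),("top",(355,190))):
    k=5;v=cv2.resize(cv2.imread(f"pics/{c}4.png")[y:y+110,x:x+100],None,fx=k,fy=k,interpolation=2)
    yy=np.cross(n,up)
    for z in(.005,-.005):
        P=[c0+up*i+yy*j+n*z for i,j in((.06,.05),(.06,-.05),(-.06,-.05),(-.06,.05))]
        cv2.polylines(v,[((proj(c,P)-[x-.5,y-.5])*k).astype(int)],True,(0,255,0),1)
    a.append(cv2.resize(v,(400,440)))
cv2.imwrite("pics/v4.png",np.hstack(a))
E
python3 rel.py
```

```text
[[497.35215256  90.38123338]
 [739.45770919  91.57867457]]
contact -0.001 [-8.8  0.3 11.1]
[-3.5  0.9  9. ]
15.4583
```

View pics/v4.png

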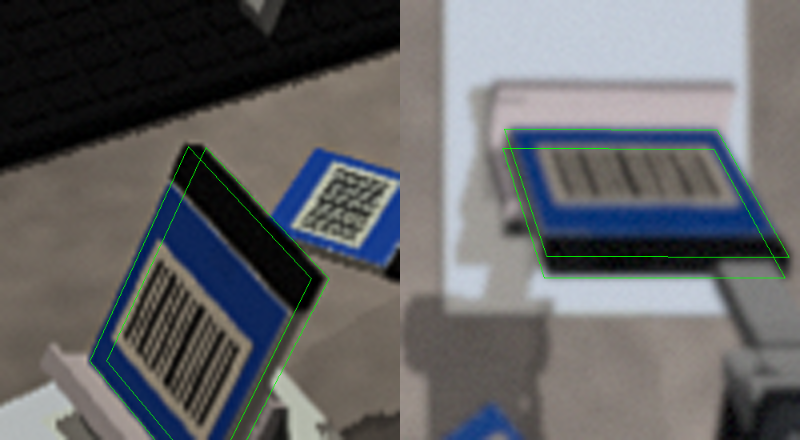

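The panel is seated and its outline matches within about 1 px. Now the dial.

```bash
cat > dial.py <<'E'
from h import *
def unproj(c,uv,z):
    i=C[c];p=cv2.undistortPoints(np.array(uv,float).reshape(-1,1,2),i["K"],np.array([i["k1"],0,0,0]))[:,0]
    M=cv2.Rodrigues(i["rvec"])[0];o=-M.T@i["tvec"];d=np.c_[p,np.ones(len(p))]@M
    return o+d*((z-o[2])/d[:,2])[:,None]
V=lambda p:np.array(p)/(400/95)+[140,145]
pt=unproj("top",V([[118,187],[160,203]]),.087);bl=unproj("top",V([[190,107]]),.045)[0]
c=np.array([.6045,.2006,0]);yaw=.255
v=pt[0]-pt[1];w=bl-c
cw=lambda v:-(np.arctan2(v[1],v[0])-np.pi/2)   # clockwise from world +y
print("tip",pt[0],"tip radius",np.linalg.norm((pt[0]-c)[:2]),"angle line",cw(v)+yaw,"from centre",cw(pt[0]-c)+yaw,"blue (1.8)",cw(w)+yaw)
E
python3 dial.py
```

```text
tip [0.60117715 0.21944175 0.087     ] tip radius 0.019132506282723033 angle line 0.6169081523211716 from centre 0.0804391032540438 blue (1.8) 1.7992412958436947
```

```bash
cat >> dial.py <<'E'
print(unproj("top",V([[188,213],[195,217],[23,103],[298,30],[370,330],[90,405]]),.046),unproj("top",V([[188,213]]),.087))
i=C["top"];M=cv2.Rodrigues(i["rvec"])[0];print(-M.T@i["tvec"])
for z in(.045,.05,.057): print(unproj("scene",S([[295,452]]),z))
E
python3 dial.py
```

```text
tip [0.60117715 0.21944175 0.087     ] tip radius 0.019132506282723033 angle line 0.6169081523211716 from centre 0.0804391032540438 blue (1.8) 1.7992412958436947
[[0.59578384 0.20144137 0.046     ]
 [0.59402016 0.19832962 0.046     ]
 [0.64455668 0.27536749 0.046     ]
 [0.67712394 0.15417186 0.046     ]
 [0.54439877 0.12085554 0.046     ]
 [0.51131053 0.24326016 0.046     ]] [[0.59027786 0.18991887 0.087     ]]
[ 0.48584956 -0.02862079  0.86461984]
[[0.59985853 0.19694164 0.045     ]]
[[0.60158271 0.1984908  0.05      ]]
[[0.60399655 0.20065961 0.057     ]]
```

```bash
sed -i 's|^V=.*|V=lambda p:np.array(p)*[95/400,95/440]+[140,145]|' dial.py; python3 dial.py
```

```text
tip [0.60832855 0.21957288 0.087     ] tip radius 0.01935530721578742 angle line 0.5868476946671807 from centre 0.4541169685515746 blue (1.8) 1.8001616019234685
[[0.60434279 0.20157852 0.046     ]
 [0.6027376  0.19846716 0.046     ]
 [0.64872813 0.27546157 0.046     ]
 [0.67834293 0.1541903  0.046     ]
 [0.55757355 0.12098756 0.046     ]
 [0.52744195 0.24350967 0.046     ]] [[0.59840814 0.19004915 0.087     ]]
[ 0.48584956 -0.02862079  0.86461984]
[[0.59985853 0.19694164 0.045     ]]
[[0.60158271 0.1984908  0.05      ]]
[[0.60399655 0.20065961 0.057     ]]
```

```bash
cat > turn.py <<'E'
from h import *
c=np.array([.6035,.1995,.064]);yaw=.253
def rot(a,s):
    a=a-yaw;y=s*np.array([np.cos(a),-np.sin(a),0]);z=np.array([0,0,-1.]);return R.from_matrix(np.column_stack([np.cross(y,z),y,z])).as_euler("xyz")
a0=.55;hi=c+[0,0,.17]
best=None
for s in(1,-1):
    q=robot.solve_ik(hi.tolist(),rot(a0,s).tolist())
    if q is not None:
        print(s,np.round(q,2))
        if q[5]+1.3<2.6 and (best is None or abs(q[5]+.6)<abs(best[1][5]+.6)): best=(s,q)
s,q=best
robot.line_to((np.array(robot.get_ee_pos())+[0,0,.05]).tolist())
robot.set_joints(list(q))
robot.line_to((c+[0,0,.04]).tolist(),speed=.2);robot.line_to(c.tolist(),speed=.08)
print("F",np.round(robot.get_force(),1))
robot.grab(8);print(robot.get_opening(),np.round(robot.get_force(),1))
for a in np.linspace(a0,1.8,6)[1:]:
    robot.line_to(c.tolist(),rot=rot(a,s).tolist(),speed=.03)
    print(round(a,2),np.round(robot.get_force(),1),np.round(robot.get_moment(),2),round(robot.get_opening(),4),robot.get_time_s())
robot.gripper_open()
robot.line_to((c+[0,0,.1]).tolist(),speed=.15)
robot.set_joints([-.3]+list(robot.get_q())[1:])
print(robot.get_time_s())
f=robot.grab_frame("top")[:,:,::-1];cv2.imwrite("pics/top5.png",f)
g=robot.grab_frame("scene")[:,:,::-1];cv2.imwrite("pics/scene5.png",g)
cv2.imwrite("pics/v5.png",np.hstack([cv2.resize(f[145:240,140:235],(400,400),interpolation=2),cv2.resize(g[320:450,310:440],(400,400),interpolation=2)]))
E
python3 turn.py
```

```text
1 [ 0.21  0.36  1.32 -0.    1.47  0.51]
-1 [ 0.21  0.36  1.32  0.    1.47 -2.63]
F [-0.  -0.8  0.3]
0.013981214512952693 [ 2.4 -1.3 -1.3]
0.8 [ 2.  -1.3 -1.3] [-0.24 -0.5  -0.09] 0.0137 20.7167
1.05 [ 1.4 -0.6 -0.7] [-0.02 -0.33 -0.03] 0.0138 21.1167
1.3 [ 0.5  1.4 -0.9] [ 0.4  -0.11 -0.07] 0.0141 21.5167
1.55 [-0.5  4.4  0.6] [0.99 0.13 0.01] 0.0143 21.9167
1.8 [-1.9  6.6  0.6] [1.25 0.21 0.01] 0.014 22.3167
25.625
```

View pics/v5.png

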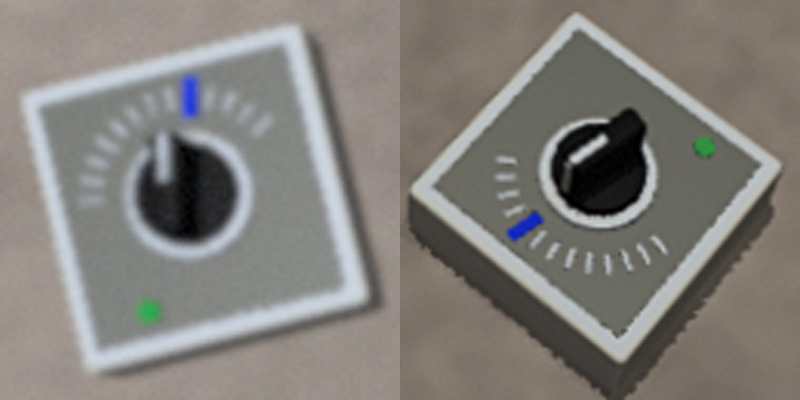

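The pointer line (crop x≈162, y 135–182) is parallel to the blue mark (x≈190, y 78–117). I check this with numbers, together with the panel, rack and bottle.

```bash
cat > chk.py <<'E'
from h import *
exec(open("dial.py").read().split("V=")[0].split("import *")[1])
f=cv2.imread("pics/top5.png").astype(int)
b,g,r=f[...,0],f[...,1],f[...,2]
def ang(P,w):
    m=np.average(P,axis=0,weights=w);d=(P-m)[:,:2];v=np.linalg.eigh((d*w[:,None]).T@d)[1][:,1];return v*np.sign(v[0]),m
X,Y=np.meshgrid(np.arange(173,185),np.arange(175,191));X,Y=X.ravel(),Y.ravel()
w=np.clip(f[Y,X].min(1)-120,0,None).astype(float)
print(w.reshape(16,12).astype(int))
E
cat >> chk.py <<'E'
cw=lambda v:np.pi/2-np.arctan2(v[1],v[0])
ring=None
X2,Y2=np.meshgrid(np.arange(178,193),np.arange(160,178));X2,Y2=X2.ravel(),Y2.ravel()
w2=np.clip(b[Y2,X2]-r[Y2,X2]-50,0,None).astype(float)
v2,m2=ang(unproj("top",np.c_[X2,Y2],.045),w2)
print("blue axis",cw(v2),"blue from centre",cw(m2-[.6035,.1995,0]))
k=(X<182)&(Y>177)&(Y<190)
v,m=ang(unproj("top",np.c_[X,Y][k],.087),w[k]);print("pointer",cw(v),m)
d=np.abs(cv2.imread("pics/top4.png").astype(int)-cv2.imread("pics/top0.png"))
for n,(y0,y1,x0,x1) in{"rack":(190,310,280,310),"bottle":(115,165,270,310)}.items(): 
    print(n,np.abs(f-cv2.imread("pics/top0.png"))[y0:y1,x0:x1].mean())
p=np.abs(f-cv2.imread("pics/top4.png"))[215:265,375:455];print("panel",p.mean())
E
python3 chk.py
```

```text
[[12  9  3  1  4  7  3  0  1  9 13 18]
 [ 6  0  1  0  8 22  9  0  0  0 22 32]
 [ 2  0  0  0 24 42 24  0  0  0  0 24]
 [ 2  0  0  0 28 54 29  0  0  0  0  0]
 [ 9  2  0  0 28 53 38  0  0  0  0  0]
 [21 25  0  0 32 52 35  0  0  0  0  0]
 [36 33  8  0 27 54 37  0  0  0  0  0]
 [43 26  0  0 23 49 33  0  0  0  0  0]
 [30  0  0  0 11 41 32  0  0  0  0  0]
 [ 9  0  0  0  9 40 32  0  0  0  0  0]
 [ 0  0  0  0  7 38 31  0  0  0  0  0]
 [ 0  0  0  0  3 37 24  0  0  0  0  0]
 [ 0  0  0  0  0 15  2  0  0  0  0  0]
 [ 0  0  0  0  0  0  0  0  0  0  0  0]
 [ 0  0  0  0  0  0  0  0  0  0  0  0]
 [ 0  0  0  0  0  0  0  0  0  0  0  0]]
blue axis 1.5561590149676838 blue from centre 1.4985211611209448
pointer 1.243496878660397 [0.61510518 0.2036095  0.087     ]
rack 43.09972222222222
bottle 15.805333333333333
panel 11.571083333333334
```

```bash
python3 - <<'E'
from bench import robot
import cv2
q=list(robot.get_q());q[0]=-1.4;robot.set_joints(q)
cv2.imwrite("pics/top6.png",robot.grab_frame("top")[:,:,::-1]);print(robot.get_time_s())
E
sed -i 's/top5/top6/;s/(X<182)/(X>=176)\&(X<=180)/;s/^print(w.*//' chk.py; python3 chk.py
```

```text
28.1333
blue axis 1.554759337952953 blue from centre 1.4986019268983377
pointer 1.5003517700527274 [0.61558288 0.20173878 0.087     ]
rack 2.3635185185185184
bottle 2.1786666666666665
panel 9.32675
```

Rack and bottle are unmoved. The pointer reads about 0.03–0.05 rad short of the mark, and the side force suggests the dial's axis lies about 1.5 mm further in +y. One corrective re-grip follows.

```bash
cat > turn2.py <<'E'
from h import *
c=np.array([.6035,.2010,.064])
def rot(a):
    y=np.array([np.cos(a),-np.sin(a),0]);z=np.array([0,0,-1.]);return R.from_matrix(np.column_stack([np.cross(y,z),y,z])).as_euler("xyz").tolist()
hi=(c+[0,0,.1]).tolist()
q=list(robot.get_q());q[0]=.2;robot.set_joints(q)
robot.reach(hi,rot(1.52));robot.line_to(c.tolist(),speed=.12)
f0=np.array(robot.get_force());robot.grab(15);print(np.round(robot.get_force()-f0,1))
robot.line_to(c.tolist(),rot=rot(1.56),speed=.03);robot.sleep(.2)
print(np.round(robot.get_force()-f0,1),np.round(robot.get_moment(),2),robot.get_eef_rot(),rot(1.56))
robot.gripper_open();robot.line_to(hi,speed=.15)
q=list(robot.get_q());q[0]=-1.4;robot.set_joints(q)
f=robot.grab_frame("top")[:,:,::-1];cv2.imwrite("pics/top6.png",f)
g=robot.grab_frame("scene")[:,:,::-1];cv2.imwrite("pics/scene6.png",g);print(robot.get_time_s())
cv2.imwrite("pics/v6.png",np.hstack([cv2.resize(f[145:220,150:225],(400,400),interpolation=2),cv2.resize(g[130:260,210:340],(400,400),interpolation=2)]))
E
python3 turn2.py; python3 chk.py
```

```text
[-0.8  2.2 -1.2]
[-1.   2.  -1.4] [ 0.5   0.07 -0.03] [-3.14090610e+00  2.04515146e-05  1.11097775e-02] [3.141592653589793, 0.0, 0.010796326794896505]
39.6
blue axis 1.5516843556610311 blue from centre 1.4986851285047946
pointer 1.5550202583398678 [0.61446221 0.2012644  0.087     ]
rack 2.3453703703703703
bottle 2.1363333333333334
panel 9.276416666666666
```

View pics/v6.png

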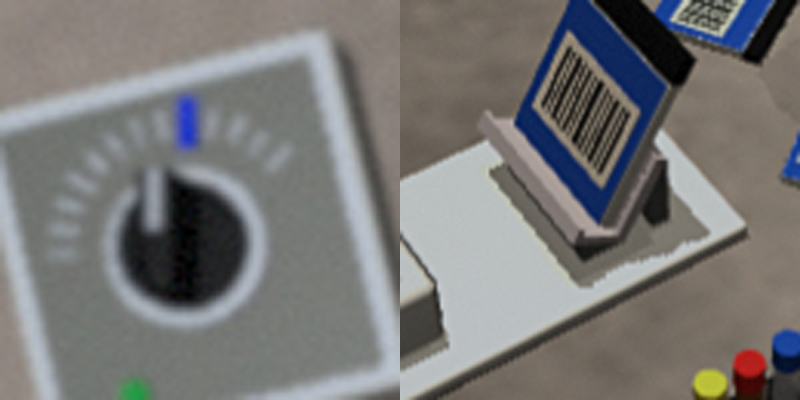

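The pointer (crop x≈155, vertical) measures 1.555 rad against 1.552 for the blue mark. The panel is seated on the ledge with its blue side to the reader. Handing in.

```bash
python3 -c "
from bench import robot
print(robot.finish_job())"
```

```text
the job is handed in; nothing more can be done
None
```

The job is handed in: the panel is back on the ledge with its blue barcode side to the reader and grip edge at the top, the dial pointer measures within about 0.01 rad of the blue mark, and the rack and bottle were not moved; it took about 40 s of robot time.

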